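Raise the sieve-shaker window to its pointer

ROBOT

A 6-joint arm with a two-finger parallel gripper is mounted at the origin on the work surface. World frame = base frame: x ahead of the robot, y to its left, z up, the work surface at z = 0. Lengths are in mm, angles in rad, forces in N, time in s.
With the tool pointing down it reaches from about 350 to 975 mm from the base axis. Payload 7.1 kg.
Tool frame: the origin (TCP) lies between the finger pads; the fingertips stand 19 mm ahead of it and the grasp point (between the pads) is the TCP (ctrl.tcp_to_tips is the distance from the TCP to the fingertips, in mm); z points along the fingers, y is the line along which they close (so a half turn about z gives the same grasp; the last joint's range is limited). The gripper opens to 88 mm and grips with 3 to 60 N. Pads are 20 mm wide; open, the fingers measure 115 mm over their backs; the gripper's body (75 mm by 178 mm) begins 61 mm behind the grasp point.
Start: joints at [1.216, 0.423, 1.63, -0, 1.089, -0.019], TCP at [205.921, 590.086, 205.575] pointing down, gripper open.
Joint ranges: [-3, 3], [-0.9, 2.11], [0.09, 2.58], [-1.31, 4.45], [0.11, 2.69], [-2.54, 2.54]. Speed limits (rad/s): [2.39, 2.39, 3.01, 3.14, 3.14, 3.14].

INTERFACE

Orientations are given as a rotation vector (axis times angle).
In Python, from workcell import status, optics, ctrl gives the robot as it stands. The module is installed in compiled form; this text tells all that it offers.
- The arm moves only by the shell command python3 -m inch 'ROWS'. ROWS is JSON, a list that holds one entry, the list of rows, each a list of 7 numbers: the shift along the tool's x, y, z in mm, then the turn, a rotation vector about the tool's x, y, z in rad, then the opening in per cent of the stroke, from 0 (shut) to 100 (fully open). A call has 1 to 20 rows; each row is the pose to reach, as a shift and turn from the pose commanded when the call began, along the tool's axes at that moment; what a row does not reach only later rows make up. A row lasts 1/10 s, in which the tool goes at most 50 mm and 8.59 degrees, less where a joint would pass 70% of its speed; a pose out of reach is approached as far as the arm can. A call with a gripper value outside its range is refused whole. The fingers move at their own pace and stop on an object; the grip force is fixed at half the most. Time passes only in rows, so rows that repeat a pose let the fingers close. It gives the time, the measured TCP pose, the force, the opening and the grip force at its end, in the units of the state.
- status.get_obs(): the state, without advancing time (a new reading comes with each control period).
- optics.get_image(name): name is "side" or "top"; returns a dict with "frame" (384x512x3 uint8, red, green, blue), "fx", "fy", "cx", "cy" (pixels), "rvec" (rotation vector, rad) and "tvec" (3), from world to camera coordinates, as OpenCV has them. Camera axes: x right, y down, z forward; pixel columns grow to the right and rows downward; lengths in mm; the calibration is good to about 2 mm. A picture is of the moment at which its call begins. There is no depth.
- ctrl.close_job(): hands the job in; it is judged then, once.
The state is a dict: "t": time; "qpos": joint angles; "qvel": joint speeds; "joint_torque": joint torques, N m; "ee_pos": TCP position; "orientation": TCP orientation; "ft_force": force on the tool from outside, world axes, zero at the start; "moment": the same for the moment, N m; "width": finger opening in mm; "grasp_force": force on a finger pad.
Only numpy, scipy, OpenCV 4.12 (cv2) and the standard library are available. Lean on these libraries where they do the work, as an engineer would, in place of code of your own. Each camera call takes 0.05 s, during which the arm holds its last target. There are 200 camera calls.

TASK

Push the leaning sliding window of the sieve-shaker cabinet up from beneath its lip, with the fingertips, until the lip is level with the pointer clamped on the side rail, then back away and leave the window standing there. Do not pinch the lip, and do not shift the pointer or the things standing beside the cabinet.

Things in the scene. Friction and masses are not known exactly. Their poses are not given: they have to be found in the camera images.
- cabinet: Fixed guard cabinet, 360 mm deep (x), wide (y) and high, a blue sieve shaker inside. Origin: centre of its underside; x points into it from the front, z up. Its front leans back 40 degrees from vertical, starting at the bench at x = -180 mm; side rails 30 mm wide run up it at y = +-165 mm. A fixed grey panel fills the front below the shut window, its face 7 mm behind the window's mid-plane.
- window (a joint): How far the window has slid up its slope from shut, in m (0 shut, 0.19 top stop). It is a clear framed pane, 290 mm wide, 217 mm tall along the slope, counterweighted: it stays where it is left and takes about 2 to 5 N along the slope to push up slowly. Its lip: a black rubber strip 12 mm thick beneath (window_c0, push here), an aluminium strip 8 mm thick on top (window_c1), set back 6 mm.
- lip_edge (a point): Middle of the front edge of the window's lip, a straight ledge along its bottom frame: 250 mm long, 20 mm thick (underside 10 mm below this point along the slope), standing 31 mm out from the frame (36 mm from the window's mid-plane). Moves with the window. Axes: x square into the window (forward and down), y left along the lip, z up the slope, the way the window slides.
- pointer_tip (a point): Inner tip of the height pointer: a brass clamp 36 x 30 mm with black thumbscrew, tight on the left (+y) side rail, its thin brass finger pointing at the lip's path, 3 mm clear of the lip's end. Axes as lip_edge. The lip is level with it when lip_edge and pointer_tip agree along this z axis (the tip then points at the middle of the lip's thickness).
- core: Loose asphalt core, dark cylinder 100 mm across, 62 mm high, standing beside the cabinet (left or right). Origin at the centre of its underside.
- spare_sieve: Loose small steel sieve, 110 mm across, 42 mm high, open on top, beside the cabinet on the other side than the core. Origin at the centre of its underside.

How it is judged:
By the outcome, as a careful person would: the job done as asked, in the order asked, and still so for the second after the job is handed in, with the robot touching nothing.
It also fails if it takes over 40 s, if anything falls off the work surface, if the arm or the gripper's body presses on something with over 40 N, if the wrist force passes 120 N, or if a joint passes its speed limit or range.

## Working session

There is one attempt and no reset: what is moved stays moved. The work goes in short steps, Python scripts to look and compute and a shell command to move; the robot and the scene stay as the last step left them, time stands still between calls to the robot, and variables do not carry over. Pictures are saved under pics/ and viewed, at most 10 in all, crops included, and the job is handed in when it is done.

```bash
mkdir -p pics; python3 - <<'E'
from workcell import status, optics, ctrl
import cv2,json
o=status.get_obs()
print({k:o[k] for k in('t','ee_pos','orientation','width','ft_force')})
for n in('side','top'):
    d=optics.get_image(n); cv2.imwrite(f'pics/{n}0.png',d['frame'][:,:,::-1])
    print(n,[d[k] for k in('fx','fy','cx','cy','rvec','tvec')])
E
```

```text
{'t': 0.0, 'ee_pos': array([205.71899145, 589.57574669, 204.80071141]), 'orientation': array([-5.24920211e-01, -3.09712998e+00,  2.32192287e-03]), 'width': 87.59834739238964, 'ft_force': array([0.49941725, 0.16741057, 0.50983415])}
side [405.42516068766724, 405.42516068766724, 250.74423500159338, 188.37197422977653, array([ 2.25956207, -0.27264176,  0.11810274]), array([-586.67268522,  180.30533026,  844.23899276])]
top [388.1984589320071, 388.1984589320071, 255.38394849892615, 196.4213195987634, array([ 2.21147907, -2.14304994,  0.1501164 ]), array([-27.83593459, 594.83679302, 961.17091065])]
```

View pics/side0.png

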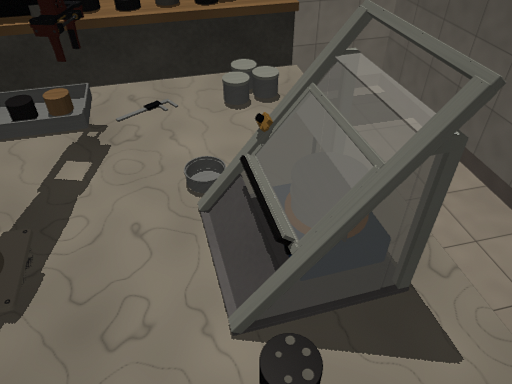

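View pics/top0.png

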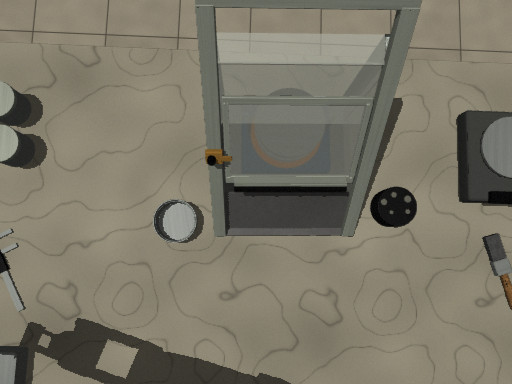

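The side and top views show the cabinet with its front foot corners at top (216,237) and (355,237). The lip runs along about row 183 and the pointer is near (228,159). The sieve is on the left and the core on the right. I'll enlarge both.

```bash
python3 - <<'E'
import cv2
a=cv2.imread('pics/top0.png')[145:245,195:365]; a=cv2.convertScaleAbs(a,alpha=1.5,beta=20)
cv2.imwrite('pics/topc.png',cv2.resize(a,None,fx=4.5,fy=4.5,interpolation=cv2.INTER_CUBIC))
a=cv2.imread('pics/side0.png')[100:260,190:310]; a=cv2.convertScaleAbs(a,alpha=1.8,beta=25)
cv2.imwrite('pics/sidec.png',cv2.resize(a,None,fx=3.75,fy=3.75,interpolation=cv2.INTER_CUBIC))
E
```

```text
(no output)
```

View pics/topc.png

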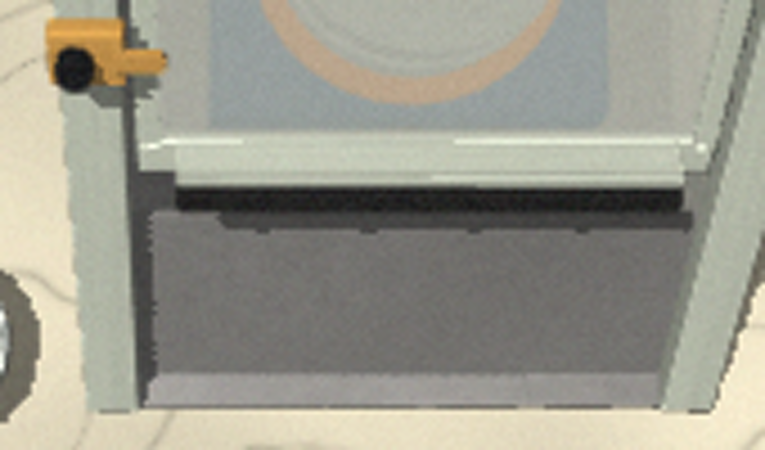

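View pics/sidec.png

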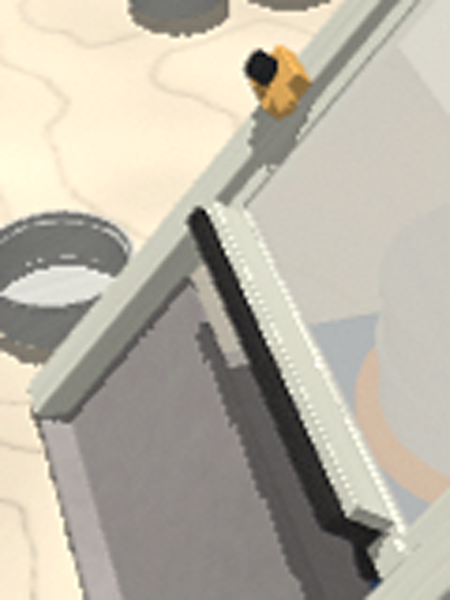

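The crops show the lip's lower front edge at top (234.6,191.2)–(346.8,191.4) and side (240.7,157.3)–(276.7,241.3). The pointer tip is at top (231.9,158.8) and about side (267,131).

```bash
cat > fit.py <<'E'
import numpy as np,cv2
from scipy.optimize import least_squares
from workcell import optics,status
D={n:optics.get_image(n) for n in('side','top')}
def proj(n,P):
    d=D[n];K=np.array([[d['fx'],0,d['cx']],[0,d['fy'],d['cy']],[0,0,1]])
    return cv2.projectPoints(np.array(P,float).reshape(-1,1,3),d['rvec'],d['tvec'],K,None)[0][:,0]
s40,c40=np.sin(np.radians(40)),np.cos(np.radians(40))
def slope(s,y,n): return np.array([-180+s*s40-n*c40,y,s*c40+n*s40]) # s up slope, n outward
def W(p,q): c,s=np.cos(p[2]),np.sin(p[2]); return np.array([p[0]+c*q[0]-s*q[1],p[1]+s*q[0]+c*q[1],q[2]])
E
cat > run.py <<'E'
from fit import *
obs=[('top','A',180,(215,236.1)),('top','A',150,(225.4,236.1)),('top','A',-150,(342.1,236)),('top','A',-180,(353.2,236)),('side','A',180,(199.3,209.3)),
('side','A',-180,(235,332)),
('top','L',125,(234.6,191.2)),('top','L',-125,(346.8,191.4)),('side','L',125,(240.7,157.3)),('side','L',-125,(276.7,241.3)),
('top','P',128,(231.9,158.8)),('side','P',128,(267.3,130.7))]
def model(p):
    r=[]
    for n,k,y,px in obs:
        q={'A':np.array([-180,y,0]),'L':slope(p[3],y,p[4]),'P':slope(p[5],y,p[6])}[k]
        r.append(proj(n,W(p,q))[0]-px)
    return np.array(r)
f=least_squares(lambda p:model(p).ravel(),[700,0,0,100,30,180,30],loss='soft_l1',x_scale=[100,100,1,50,50,50,50])
p=f.x;print(p.round(3));print(model(p).round(1))
print('lip bottom front L,R',W(p,slope(p[3],125,p[4])),W(p,slope(p[3],-125,p[4])),'tip',W(p,slope(p[5],128,p[6])))
print('travel needed',p[5]-p[3]-10)
E
python3 run.py
```

```text
[ 6.78773e+02 -8.13110e+01  3.50000e-02  1.90763e+02  3.45070e+01
  2.72204e+02  2.29040e+01]
[[ 0.  -0.4]
 [ 1.2 -0.5]
 [-1.5 -1. ]
 [-1.3 -1. ]
 [-1.2 -2.5]
 [-2.3  4.9]
 [ 0.  -0.1]
 [ 0.1 -0.5]
 [-0.8  0.3]
 [ 0.1 -0.2]
 [ 0.6 -0. ]
 [-0.  -0. ]]
lip bottom front L,R [590.60146037  40.65378287 168.31307391] [ 599.42143026 -209.19058495  168.31307391] tip [651.69511263  45.81237094 223.24308814]
travel needed 71.44161172596006
```

```bash
cat > goal.py <<'E'
import numpy as np,sys
from scipy.spatial.transform import Rotation as R
from workcell import status
yaw=.035;s,c=np.sin(np.radians(40)),np.cos(np.radians(40));Y=R.from_euler('z',yaw)
u=Y.apply([s,0,c]);d=Y.apply([c,0,-s]);y=Y.apply([0,1,0])
C=np.array([595.0,-84.3,168.3])
RT=R.from_matrix(np.c_[-u,y,d])
def rel(ds,dd,dy=0): # tip: ds up slope from underside, dd depth beyond lip front edge
    o=status.get_obs();p0=np.array(o['ee_pos']);R0=R.from_rotvec(o['orientation'])
    T=C+ds*u+(dd-19)*d+dy*y
    print('t',o['t'],'F',np.round(o['ft_force'],1),'now tip ds,dd,dy',[(round(float((p0+19*R0.apply([0,0,1])-C)@v),1)) for v in(u,d,y)])
    print('target',T.round(1),'shift',R0.inv().apply(T-p0).round(1),'turn',(R0.inv()*RT).as_rotvec().round(4))
if __name__=='__main__': rel(float(sys.argv[1]),float(sys.argv[2]))
E
python3 goal.py -30 -45
```

```text
t 0.2 F [-1.4  0.  -1.4] now tip ds,dd,dy [-221.3, -291.3, 687.3]
target [526.7 -86.7 186.5] shift [-525.9 -532.9   19.1] turn [-0.1626 -0.8626 -0.3464]
```

```bash
python3 -m inch '[[[-40,-50,0,-0.02,-0.1,-0.04,0],[-80,-90,0,-0.04,-0.2,-0.08,0],[-120,-130,0,-0.06,-0.32,-0.13,0],[-160,-170,0,-0.08,-0.43,-0.17,0],[-200,-210,0,-0.1,-0.54,-0.22,0],[-240,-250,0,-0.12,-0.65,-0.26,0],[-280,-290,0,-0.14,-0.76,-0.3,0],[-320,-330,5,-0.163,-0.863,-0.346,0],[-360,-370,10,-0.163,-0.863,-0.346,0],[-400,-410,10,-0.163,-0.863,-0.346,0],[-440,-450,15,-0.163,-0.863,-0.346,0],[-480,-490,19,-0.163,-0.863,-0.346,0],[-526,-533,19,-0.163,-0.863,-0.346,0],[-526,-533,19,-0.163,-0.863,-0.346,0],[-526,-533,19,-0.163,-0.863,-0.346,0],[-526,-533,19,-0.163,-0.863,-0.346,0],[-526,-533,19,-0.163,-0.863,-0.346,0],[-526,-533,19,-0.163,-0.863,-0.346,0],[-526,-533,19,-0.163,-0.863,-0.346,0],[-526,-533,19,-0.163,-0.863,-0.346,0]]]'; python3 goal.py -30 22
python3 - <<'E'
from workcell import optics
import cv2,numpy as np
a=optics.get_image('side')['frame'][80:300,130:330,::-1];b=optics.get_image('top')['frame'][120:340,180:380,::-1]
cv2.imwrite('pics/p1.png',cv2.resize(cv2.convertScaleAbs(np.hstack([a,b]),alpha=1.5,beta=15),None,fx=2,fy=2,interpolation=cv2.INTER_CUBIC))
E
```

```text
t: 2.2
ee_pos: [495.2, 22.4, 277.3]
orientation: [-0.007, 2.307, -0.055]
ft_force: [-0.4, 0.5, 0.2]
width: 0.5
grasp_force: 0.0
t 2.2 F [-0.4  0.5  0.2] now tip ds,dd,dy [21.0, -124.7, 109.0]
target [578.  -84.9 143.4] shift [  45.9 -100.5  155.3] turn [-0.0639 -0.0392  0.0003]
```

View pics/p1.png

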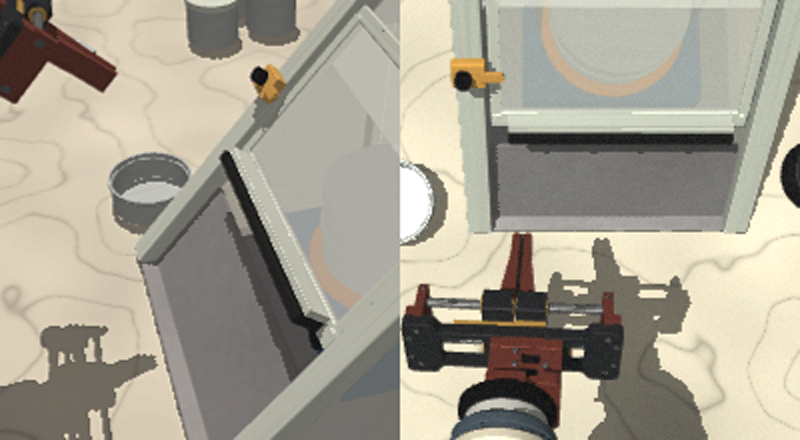

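Arm is still on its way, with the closed fingers at about (520,235) in the right pane, well clear of the cabinet. I'll continue to the pre-pose.

```bash
python3 goal.py -30 -45; python3 -m inch '[[[46,-100,88,-0.064,-0.039,0,0],[46,-100,88,-0.064,-0.039,0,0],[46,-100,88,-0.064,-0.039,0,0],[46,-100,88,-0.064,-0.039,0,0],[46,-100,88,-0.064,-0.039,0,0],[46,-100,88,-0.064,-0.039,0,0],[46,-100,88,-0.064,-0.039,0,0],[46,-100,88,-0.064,-0.039,0,0],[46,-100,88,-0.064,-0.039,0,0],[46,-100,88,-0.064,-0.039,0,0],[46,-100,88,-0.064,-0.039,0,0],[46,-100,88,-0.064,-0.039,0,0]]]'; python3 goal.py -30 22
```

```text
t 2.3 F [-0.  -1.3  0.6] now tip ds,dd,dy [21.1, -124.8, 108.7]
target [526.7 -86.7 186.5] shift [  48.6 -104.5   88.6] turn [-0.0644 -0.0389 -0.0001]
t: 3.5
ee_pos: [508.6, 18.4, 277.1]
orientation: [-0.001, 2.31, -0.064]
ft_force: [-0.2, 0.6, -0.2]
width: -0.1
grasp_force: 0.0
t 3.5 F [-0.2  0.6 -0.2] now tip ds,dd,dy [29.3, -114.4, 104.3]
target [578.  -84.9 143.4] shift [ 54.  -95.6 146. ] turn [-0.0718 -0.0426 -0.0012]
```

```bash
python3 -c "
from workcell import status
o=status.get_obs();print(o['qpos'].round(3),o['qvel'].round(3),o['joint_torque'].round(1))"
```

```text
[ 0.08  -0.082  2.368 -1.311  0.108 -0.228] [-0.001  0.003 -0.002 -0.001  0.     0.   ] [  0.  -19.4 -24.8  -0.3  -0.5  -0. ]
```

```bash
P='python3 -c "
from workcell import status
o=status.get_obs();print([o[k].tolist() for k in (\"qpos\",\"ee_pos\",\"orientation\")])"'; eval $P; python3 -m inch '[[[0,0,-40,0,0.12,0,0],[0,0,-80,0,0.24,0,0],[0,0,-80,0,0.36,0,0],[0,0,-80,0,0.48,0,0],[0,0,-80,0,0.6,0,0],[0,0,-80,0,0.6,0,0],[0,0,-80,0,0.6,0,0]]]'; eval $P;  python3 -m inch '[[[-40,0,-40,0,0,0,0],[-40,0,-40,0,0,0,0],[-40,0,-40,0,0,0,0],[-40,0,-40,0,0,0,0]]]'; eval $P
```

```text
t: 4.2
ee_pos: [450.0, 23.0, 333.0]
orientation: [0.018, 2.911, -0.066]
ft_force: [0.6, -0.6, -0.3]
width: 0.3
grasp_force: 0.0
t: 4.6
ee_pos: [478.2, 23.7, 377.7]
orientation: [0.021, 2.912, -0.071]
ft_force: [-1.2, -0.6, 0.2]
width: 0.8
grasp_force: 0.0  File "<string>", line 1
    from workcell import status o=status.get_obs();print([o[k].tolist() for k in ("qpos","ee_pos","orientation")])
IndentationError: unexpected indent
  File "<string>", line 1
    from workcell import status o=status.get_obs();print([o[k].tolist() for k in ("qpos","ee_pos","orientation")])
IndentationError: unexpected indent
  File "<string>", line 1
    from workcell import status o=status.get_obs();print([o[k].tolist() for k in ("qpos","ee_pos","orientation")])
IndentationError: unexpected indent
```

```bash
cat > st.py <<'E'
from workcell import status
o=status.get_obs();print([o[k].round(4).tolist() for k in ("qpos","ee_pos","orientation")])
E
python3 st.py; python3 -m inch '[[[60,0,-20,0,0,0,0],[80,0,-20,0,0,0,0],[80,0,-20,0,0,0,0],[80,0,-20,0,0,0,0]]]' >/dev/null; python3 st.py
```

```text
[[0.0692, -0.0923, 1.8745, -0.0721, 1.1355, -1.4643], [478.1506, 23.6762, 377.7063], [0.0207, 2.9118, -0.0711]]
[[0.0921, -0.2519, 1.9972, -0.0765, 1.1719, -1.4431], [395.9327, 25.4047, 379.5299], [0.0201, 2.9097, -0.0709]]
```

```bash
cat > kin.py <<'E'
import numpy as np
from scipy.optimize import least_squares
from scipy.spatial.transform import Rotation as R
E=R.from_euler
def fk(q,k):
    a,h,L1,e,L2,Lt=k
    B=E('z',q[0]);A1=B*E('y',q[1]);A2=A1*E('y',q[2])
    RT=A2*E('z',q[3])*E('y',q[4])*E('z',q[5]+np.pi/2)
    return B.apply([a,0,h])+A1.apply([0,0,L1])+A2.apply([e,0,L2])+RT.apply([0,0,Lt]),RT
data=[([1.216,.423,1.63,0,1.089,-.019],[205.921,590.086,205.575]),([.08,-.082,2.368,-1.311,.108,-.228],[508.6,18.4,277.1]),
([0.0692,-0.0923,1.8745,-0.0721,1.1355,-1.4643],[478.15,23.68,377.7]),([0.0921,-0.2519,1.9972,-0.0765,1.1719,-1.4431],[395.9,25.4,379.5])]
f=least_squares(lambda k:np.concatenate([fk(q,k)[0]-p for q,p in data]+[.003*(k-[0,300,450,0,450,200])]),[0,300,450,0,450,200.])
K=f.x
if __name__=='__main__':
    print(K.round(1),f.fun[:12].round(1),fk(data[3][0],K)[1].as_rotvec())
    import goal as g
    lo=np.array([-3,-.9,.09,-1.31,.11,-2.54]);hi=np.array([3,2.11,2.58,4.45,2.69,2.54])
    for psi in np.radians([-40,-20,0,20,40]):
     for tilt in np.radians([0,15,30]):   # tilt: tips raised relative to square
      for q40 in(0.3,1.6,3.1):
       for flip in(0,np.pi):
        out=[]
        q=np.array([-.1,-.1,2.3,q40,.4,-1.5 if q40<1 or flip else 1.5])
        for ds,dd in((-30,-45),(0,22),(85,22)):
            RT=R.from_rotvec(psi*g.u)*R.from_rotvec(-tilt*g.y)*g.RT*E('z',flip)
            d=RT.apply([0,0,1]);T=g.C+ds*g.u+dd*g.d-19*d
            def res(q):
                p,r=fk(q,K);return np.r_[(p-T)/100,(r.inv()*RT).as_rotvec()]
            s=least_squares(res,np.clip(q,lo+.001,hi-.001),bounds=(lo,hi));q=s.x;out.append((s.cost<1e-5,q.round(2)))
        if all(o[0] for o in out): print(np.degrees(psi).round(),np.degrees(tilt).round(),q40,flip>0,*[o[1] for o in out])
E
python3 kin.py
```

```text
[ 26.4 274.8 537.6  53.1 456.  294.2] [11.7 -2.8  6.7 -0.5 -8.4 -3.6 -0.9 -9.9 -1.4  2.2 -9.4 -1.6] [ 0.02010101  2.90969278 -0.07087404]
-40.0 15.0 0.3 True [ 0.32  0.59  2.45  4.15  1.23 -2.11] [ 0.27  0.66  2.29  4.13  1.18 -2.18] [ 0.24  0.52  2.17  4.21  1.04 -2.42]
-40.0 15.0 1.6 False [0.32 0.59 2.45 4.15 1.23 1.04] [0.27 0.66 2.29 4.13 1.18 0.96] [0.24 0.52 2.17 4.21 1.04 0.72]
-40.0 15.0 1.6 True [ 0.32  0.59  2.45  4.15  1.23 -2.11] [ 0.27  0.66  2.29  4.13  1.18 -2.18] [ 0.24  0.52  2.17  4.21  1.04 -2.42]
-40.0 15.0 3.1 False [0.32 0.59 2.45 4.15 1.23 1.04] [0.27 0.66 2.29 4.13 1.18 0.96] [0.24 0.52 2.17 4.21 1.04 0.72]
-40.0 15.0 3.1 True [ 0.32  0.59  2.45  4.15  1.23 -2.11] [ 0.27  0.66  2.29  4.13  1.18 -2.18] [ 0.24  0.52  2.17  4.21  1.04 -2.42]
-40.0 30.0 0.3 True [ 0.28  0.87  2.49  3.98  1.67 -1.84] [ 0.23  0.88  2.33  3.93  1.57 -1.95] [ 0.21  0.69  2.25  3.92  1.38 -2.14]
-40.0 30.0 1.6 False [0.28 0.87 2.49 3.98 1.67 1.31] [0.23 0.88 2.33 3.93 1.57 1.19] [0.21 0.69 2.25 3.92 1.38 1.  ]
-40.0 30.0 1.6 True [ 0.28  0.87  2.49  3.98  1.67 -1.84] [ 0.23  0.88  2.3
[... 4988 characters left out ...]
57  0.6   1.98  1.64  1.19 -0.54]
40.0 30.0 0.3 True [-0.75  0.81  2.26  1.76  1.51 -1.07] [-0.64  0.86  2.14  1.87  1.48 -1.  ] [-0.57  0.72  2.06  1.91  1.4  -0.81]
40.0 30.0 1.6 False [-0.75  0.81  2.26  1.76  1.51  2.07] [-0.64  0.86  2.14  1.87  1.48  2.14] [-0.57  0.72  2.06  1.91  1.4   2.33]
40.0 30.0 1.6 True [-0.75  0.81  2.26  1.76  1.51 -1.07] [-0.64  0.86  2.14  1.87  1.48 -1.  ] [-0.57  0.72  2.06  1.91  1.4  -0.81]
40.0 30.0 3.1 False [-0.75  0.81  2.26  1.76  1.51  2.07] [-0.64  0.86  2.14  1.87  1.48  2.14] [-0.57  0.72  2.06  1.91  1.4   2.33]
40.0 30.0 3.1 True [-0.75  0.81  2.26  1.76  1.51 -1.07] [-0.64  0.86  2.14  1.87  1.48 -1.  ] [-0.57  0.72  2.06  1.91  1.4  -0.81]
```

```bash
cat > path.py <<'E'
from kin import *
import goal as g
from workcell import status
o=status.get_obs();q0=o['qpos'];p0,R0=fk(q0,K)
RT=R.from_rotvec(np.radians(20)*g.u)*R.from_rotvec(-np.radians(15)*g.y)*g.RT*E('z',np.pi)
T=g.C-30*g.u-110*g.d-19*RT.apply([0,0,1])
q1=least_squares(lambda q:np.r_[(fk(q,K)[0]-T)/100,(fk(q,K)[1].inv()*RT).as_rotvec()],[-.63,.49,2.4,2,1.06,-1.08]).x
print(q1.round(2),T)
for a in np.linspace(0,1,19)[1:]:
    p,r=fk(q0+a*(q1-q0),K)
    print(p.round(),(p+19*r.apply([0,0,1])).round()[2],R0.inv().apply(p-p0).round().astype(int).tolist()+(R0.inv()*r).as_rotvec().round(2).tolist())
E
python3 path.py
```

```text
[-0.73  0.33  2.47  1.85  1.05 -0.97] [475.37258285 -94.76947241 223.34361557]
[390.  26. 353.] 334.0 [13, 12, 22, -0.08, 0.07, 0.11]
[384.  37. 331.] 313.0 [25, 23, 41, -0.16, 0.13, 0.23]
[379.  48. 314.] 295.0 [34, 35, 56, -0.24, 0.19, 0.35]
[376.  59. 299.] 281.0 [40, 46, 69, -0.32, 0.24, 0.48]
[375.  68. 288.] 271.0 [43, 56, 80, -0.39, 0.3, 0.62]
[378.  76. 280.] 263.0 [43, 64, 88, -0.47, 0.35, 0.76]
[382.  82. 273.] 258.0 [40, 70, 95, -0.54, 0.4, 0.91]
[390.  85. 269.] 254.0 [34, 74, 100, -0.61, 0.44, 1.05]
[399.  84. 266.] 252.0 [25, 73, 106, -0.68, 0.48, 1.21]
[410.  80. 264.] 251.0 [15, 70, 110, -0.75, 0.52, 1.36]
[422.  72. 262.] 250.0 [4, 62, 115, -0.82, 0.55, 1.52]
[435.  60. 260.] 249.0 [-8, 50, 121, -0.89, 0.58, 1.68]
[447.  43. 257.] 248.0 [-20, 33, 127, -0.96, 0.6, 1.85]
[458.  22. 254.] 245.0 [-30, 13, 134, -1.03, 0.62, 2.01]
[467.  -3. 249.] 240.0 [-38, -11, 142, -1.1, 0.63, 2.18]
[474. -31. 242.] 234.0 [-43, -39, 152, -1.17, 0.64, 2.35]
[477. -62. 234.] 226.0 [-44, -69, 162, -1.24, 0.64, 2.52]
[475. -95. 223.] 216.0 [-41, -102, 173, -1.31, 0.63, 2.7]
```

```bash
python3 -m inch '[[[13,12,22,-0.08,0.07,0.11,0],[25,23,41,-0.16,0.13,0.23,0],[34,35,56,-0.24,0.19,0.35,0],[34,35,56,-0.24,0.19,0.35,0],[40,46,69,-0.32,0.24,0.48,0],[43,56,80,-0.39,0.3,0.62,0],[43,56,80,-0.39,0.3,0.62,0],[43,64,88,-0.47,0.35,0.76,0],[40,70,95,-0.54,0.4,0.91,0],[40,70,95,-0.54,0.4,0.91,0],[34,74,100,-0.61,0.44,1.05,0],[34,74,100,-0.61,0.44,1.05,0],[25,73,106,-0.68,0.48,1.21,0],[25,73,106,-0.68,0.48,1.21,0],[15,70,110,-0.75,0.52,1.36,0],[15,70,110,-0.75,0.52,1.36,0],[15,70,110,-0.75,0.52,1.36,0]]]'; python3 st.py; sed -i 's/,19)\[1/,10)[1/' path.py; python3 path.py
```

```text
t: 6.7
ee_pos: [408.2, 89.9, 266.5]
orientation: [-1.66, -2.06, -1.119]
ft_force: [-1.1, 0.5, -0.1]
width: 0.4
grasp_force: 0.0
[[-0.4382, 0.0968, 2.2292, 0.9485, 1.1535, -1.2132], [408.1776, 89.907, 266.5228], [-1.6602, -2.0597, -1.1192]]
[-0.73  0.33  2.47  1.85  1.05 -0.97] [475.37258285 -94.76947241 223.34361557]
[423.  45. 262.] 250.0 [-6, 9, 1, -0.08, 0.03, 0.13]
[434.  39. 260.] 250.0 [-15, 18, 0, -0.17, 0.06, 0.26]
[445.  29. 259.] 249.0 [-26, 27, -3, -0.25, 0.09, 0.39]
[455.  15. 256.] 247.0 [-41, 35, -8, -0.34, 0.11, 0.52]
[464.  -2. 252.] 244.0 [-58, 41, -15, -0.43, 0.13, 0.66]
[471. -22. 247.] 240.0 [-77, 44, -24, -0.51, 0.15, 0.79]
[475. -44. 241.] 233.0 [-98, 45, -34, -0.6, 0.17, 0.93]
[477. -69. 233.] 226.0 [-121, 42, -46, -0.69, 0.19, 1.06]
[475. -95. 223.] 216.0 [-146, 35, -58, -0.79, 0.21, 1.2]
```

```bash
python3 -m inch '[[[-6,9,1,-0.08,0.03,0.13,0],[-15,18,0,-0.17,0.06,0.26,0],[-15,18,0,-0.17,0.06,0.26,0],[-26,27,-3,-0.25,0.09,0.39,0],[-41,35,-8,-0.34,0.11,0.52,0],[-41,35,-8,-0.34,0.11,0.52,0],[-58,41,-15,-0.43,0.13,0.66,0],[-77,44,-24,-0.51,0.15,0.79,0],[-77,44,-24,-0.51,0.15,0.79,0],[-98,45,-34,-0.6,0.17,0.93,0],[-98,45,-34,-0.6,0.17,0.93,0],[-121,42,-46,-0.69,0.19,1.06,0],[-121,42,-46,-0.69,0.19,1.06,0],[-146,35,-58,-0.79,0.21,1.2,0],[-146,35,-58,-0.79,0.21,1.2,0],[-146,35,-58,-0.79,0.21,1.2,0]]]'; python3 st.py
sed -i "s/^RT=.*/RT=R.from_rotvec(np.radians(20)*u)*R.from_rotvec(-np.radians(15)*y)*R.from_matrix(np.c_[-u,y,d])*R.from_euler('z',np.pi)/; s/T=C+ds\*u+(dd-19)\*d+dy\*y/T=C+ds*u+dd*d+dy*y-19*RT.apply([0,0,1])/" goal.py; python3 goal.py -35 -45
python3 -c "
import goal as g;print([g.status.get_obs()['orientation'],g.RT.as_rotvec()],g.RT.inv().apply([g.u,g.d,g.y]).round(3))"
```

```text
t: 8.3
ee_pos: [470.6, -51.3, 226.6]
orientation: [-2.351, -0.185, -1.493]
ft_force: [-0.4, 0.2, -0.7]
width: 0.3
grasp_force: 0.0
[[-0.7649, 0.3581, 2.5066, 1.8547, 1.0818, -1.0417], [470.5622, -51.3499, 226.5918], [-2.351, -0.185, -1.4933]]
t 8.3 F [-0.4  0.2 -0.7] now tip ds,dd,dy [-29.6, -114.6, 43.5]
target [521.9 -93.1 177.7] shift [-18.2  64.6  47.5] turn [ 0.0026 -0.0016 -0.0016]
[array([-2.35104415, -0.1850258 , -1.49326474]), array([-2.35069914, -0.18913389, -1.49099777])] [[ 0.966  0.     0.259]
 [-0.243  0.342  0.908]
 [-0.089 -0.94   0.33 ]]
```

```bash
python3 -m inch '[[[-18,65,48,0,0,0,0],[-18,65,48,0,0,0,0],[-18,65,48,0,0,0,0],[-18,65,48,0,0,0,0],[-18,65,48,0,0,0,0],[-18,65,48,0,0,0,0]]]'; python3 st.py; python3 goal.py -30 20
cat > pic.py <<'E'
from workcell import optics
import cv2,numpy as np,sys
a=optics.get_image('side')['frame'][100:250,190:310,::-1];b=optics.get_image('top')['frame'][110:260,210:360,::-1]
cv2.imwrite(sys.argv[1],cv2.resize(cv2.convertScaleAbs(np.hstack([a,b]),alpha=1.6,beta=20),None,fx=2.9,fy=2.9,interpolation=cv2.INTER_CUBIC))
E
python3 pic.py pics/p2.png
```

```text
t: 8.9
ee_pos: [521.8, -94.2, 177.9]
orientation: [-2.352, -0.179, -1.494]
ft_force: [-0.1, -0.4, -0.0]
width: 0.3
grasp_force: 0.0
[[-0.7495, 0.546, 2.3783, 1.9036, 1.0954, -1.1056], [521.7904, -94.2491, 177.8694], [-2.3521, -0.1788, -1.4941]]
t 8.9 F [-0.1 -0.4 -0. ] now tip ds,dd,dy [-35.0, -45.2, -1.2]
target [574.9 -91.3 139.8] shift [-11.2  21.   61. ] turn [ 0.0058 -0.0024 -0.0047]
```

View pics/p2.png

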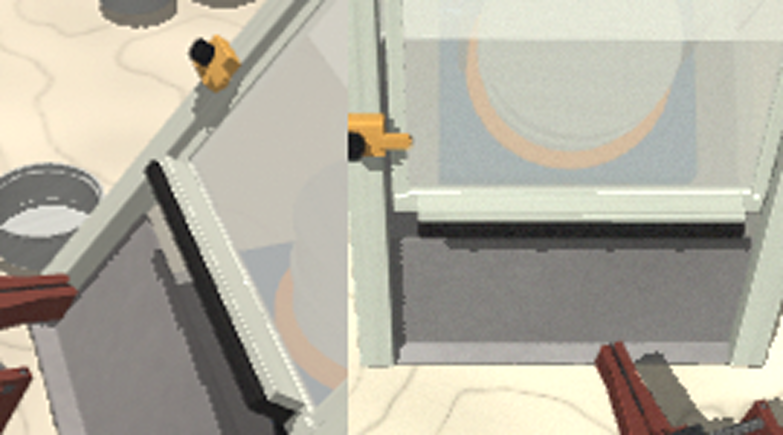

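The closed tips show at side (216,199) and top (302,229), before and below the lip. I'll check that against the kinematics, then slide in.

```bash
python3 - <<'E'
from fit import *
import goal as g
o=status.get_obs();t=o['ee_pos']+19*g.R.from_rotvec(o['orientation']).apply([0,0,1]);print(t,proj('side',t),proj('top',t))
E
python3 -m inch '[[[-6,10,30,0,0,0,0],[-11,21,61,0,0,0,0],[-11,21,61,0,0,0,0],[-11,21,61,0,0,0,0],[-11,21,61,0,0,0,0]]]'; python3 goal.py 0 20
```

```text
[538.33127155 -88.26773143 170.18386524] [[227.52151093 199.81451872]] [[292.38042831 216.56167805]]
t: 9.6
ee_pos: [574.6, -92.0, 139.3]
orientation: [-2.353, -0.176, -1.493]
ft_force: [1.5, -0.1, -0.6]
width: 0.9
grasp_force: 0.0
t 9.6 F [ 1.5 -0.1 -0.6] now tip ds,dd,dy [-30.5, 20.1, -0.9]
target [594.2 -90.6 162.8] shift [29.4 -1.   8.1] turn [ 0.0067 -0.002  -0.0067]
```

```bash
python3 pic.py pics/p3.png; python3 - <<'E'
from fit import *
from workcell import ctrl
import goal as g
print(ctrl.tcp_to_tips)
o=status.get_obs()
for k in(-40,0,19):
    t=o['ee_pos']+k*g.R.from_rotvec(o['orientation']).apply([0,0,1]);a=proj('side',t)[0];b=proj('top',t)[0];print(k,((a-[190,100])*2.9).round(),((b-[210,110])*2.9+[348,0]).round())
E
```

```text
19.0
-40 [119. 325.] [608. 308.]
0 [166. 319.] [588. 265.]
19 [187. 316.] [579. 245.]
```

View pics/p3.png

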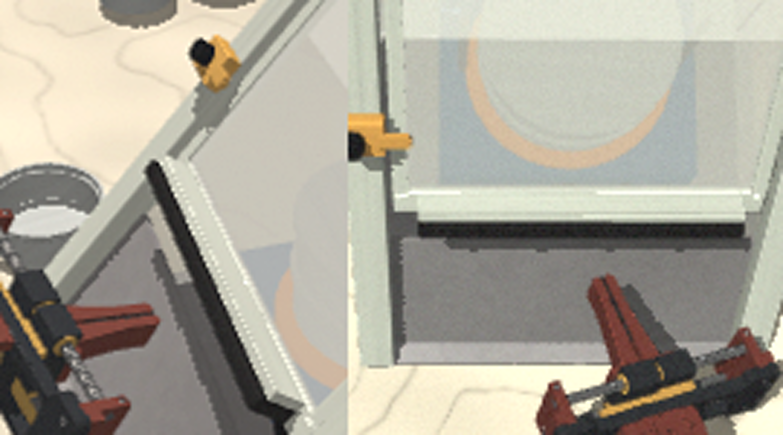

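```bash
python3 - <<'E'
from fit import *
import goal as g
Rr=g.R.from_rotvec([-.5249,-3.0971,.0023]);p=np.array([205.72,589.58,204.8])
for yy in(-44,44):
  for k in(19,-10):
    t=p+Rr.apply([0,yy,k]);print(yy,k,proj('side',t))
a=cv2.imread('pics/side0.png')[0:80,20:120]
# p1 pose
p=np.array([495.2,22.4,277.3]);Rr=g.R.from_rotvec([-.007,2.307,-.055])
for k in(19,-10): t=p+Rr.apply([0,0,k]);print(k,(proj('side',t)-[130,80])*2,(proj('top',t)-[180,120])*2+[400,0])
cv2.imwrite('pics/s0c.png',cv2.resize(cv2.convertScaleAbs(a,alpha=2,beta=20),None,fx=5,fy=5,interpolation=cv2.INTER_CUBIC))
E
```

```text
-44 19 [[65.99340795 71.77451451]]
-44 -10 [[62.91871068 62.03203638]]
44 19 [[78.87383324 59.50397273]]
44 -10 [[76.16729486 50.10958451]]
19 [[139.05893482  97.16681746]] [[523.37547723 213.82459287]]
-10 [[114.40691539  81.79806316]] [[521.33130418 235.95614225]]
```

View pics/s0c.png

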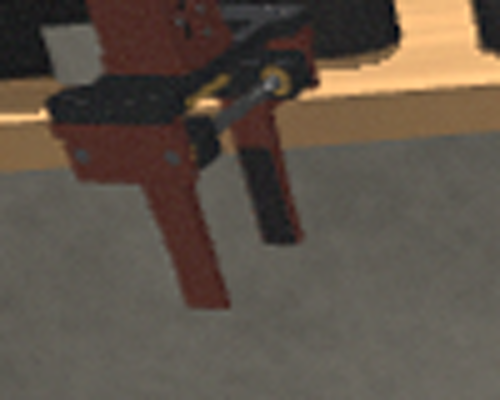

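The start view agrees with the others: tips at (61,61) and (76,48.5). The visible fingertips end about 10 mm behind the reported TCP, not 19 mm ahead of it, so I'll use the measured value.

```bash
sed -i 's/-19\*RT/+10*RT/; s/p0+19\*R0/p0-10*R0/' goal.py; python3 goal.py -25 20
```

```text
t 9.9 F [ 1.6 -0.3 -0.1] now tip ds,dd,dy [-37.6, -5.8, -10.8]
target [602.7 -80.7 132.4] shift [ 4.8 -1.7 30.3] turn [ 0.0075 -0.0027 -0.0061]
```

```bash
python3 -m inch '[[[1,-1,15,0,0,0,0],[2,-2,30,0,0,0,0],[2,-2,30,0,0,0,0],[2,-2,30,0,0,0,0]]]'; python3 goal.py 0 20; python3 -m inch '[[[3,0,1,0,0,0,0],[6,0,1.6,0,0,0,0],[9,0,2.4,0,0,0,0],[12,0,3.2,0,0,0,0],[14.5,0,3.9,0,0,0,0],[14.5,0,3.9,0,0,0,0]]]';python3 goal.py 0 20; python3 -m inch '[[[2,0,0.5,0,0,0,0],[4,0,1.1,0,0,0,0],[6,0,1.6,0,0,0,0],[8,0,2.1,0,0,0,0],[10,0,2.7,0,0,0,0]]]'; python3 goal.py 10 20
```

```text
t: 10.3
ee_pos: [601.0, -79.7, 129.7]
orientation: [-2.352, -0.177, -1.493]
ft_force: [-0.4, 0.3, -0.4]
width: 0.4
grasp_force: 0.0
t 10.3 F [-0.4  0.3 -0.4] now tip ds,dd,dy [-28.2, 20.4, 1.1]
target [618.8 -80.2 151.6] shift [27.4  0.6  6.6] turn [ 0.0062 -0.002  -0.0061]
t: 10.9
ee_pos: [611.4, -79.9, 141.7]
orientation: [-2.352, -0.177, -1.495]
ft_force: [-1.0, -0.9, -0.3]
width: 0.4
grasp_force: 0.0
t 10.9 F [-1.  -0.9 -0.3] now tip ds,dd,dy [-12.4, 20.7, 0.6]
target [618.8 -80.2 151.6] shift [12.1  0.2  2.4] turn [ 0.007  -0.0029 -0.0054]
t: 11.4
ee_pos: [617.6, -79.5, 149.0]
orientation: [-2.353, -0.176, -1.493]
ft_force: [-3.6, 0.4, -2.1]
width: 0.3
grasp_force: 1.8
t 11.4 F [-3.6  0.4 -2.1] now tip ds,dd,dy [-2.8, 20.8, 0.8]
target [625.2 -79.9 159.3] shift [12.6  0.3  2.4] turn [ 0.0067 -0.0017 -0.0064]
```

```bash
python3 -m inch '[[[2,0,0.5,0,0,0,0],[4,0,1.1,0,0,0,0],[6,0,1.6,0,0,0,0],[8,0,2.1,0,0,0,0],[10,0,2.7,0,0,0,0],[12,0,3.2,0,0,0,0],[14,0,3.8,0,0,0,0],[16,0,4.3,0,0,0,0],[18,0,4.8,0,0,0,0],[20,0,5.4,0,0,0,0],[22,0,5.9,0,0,0,0],[24,0,6.4,0,0,0,0],[26,0,7,0,0,0,0],[28,0,7.5,0,0,0,0],[30,0,8,0,0,0,0],[32,0,8.6,0,0,0,0],[34,0,9.1,0,0,0,0],[36,0,9.6,0,0,0,0]]]'; python3 goal.py 0 20; python3 - <<'E'
from workcell import optics
import cv2,numpy as np
f=lambda a:cv2.resize(cv2.convertScaleAbs(a,alpha=1.6,beta=20),(400,400),interpolation=cv2.INTER_CUBIC)
a=optics.get_image('side')['frame'][95:195,225:325,::-1];b=optics.get_image('top')['frame'][110:210,200:300,::-1]
cv2.imwrite('pics/p4.png',np.hstack([f(a),f(b)]))
E
```

```text
t: 13.2
ee_pos: [641.8, -79.0, 177.8]
orientation: [-2.353, -0.176, -1.494]
ft_force: [-3.0, 2.4, -2.3]
width: 0.5
grasp_force: 1.8
t 13.2 F [-3.   2.4 -2.3] now tip ds,dd,dy [34.8, 20.8, 0.4]
target [618.8 -80.2 151.6] shift [-33.4   0.3  -9.9] turn [ 0.0068 -0.0023 -0.0061]
```

View pics/p4.png

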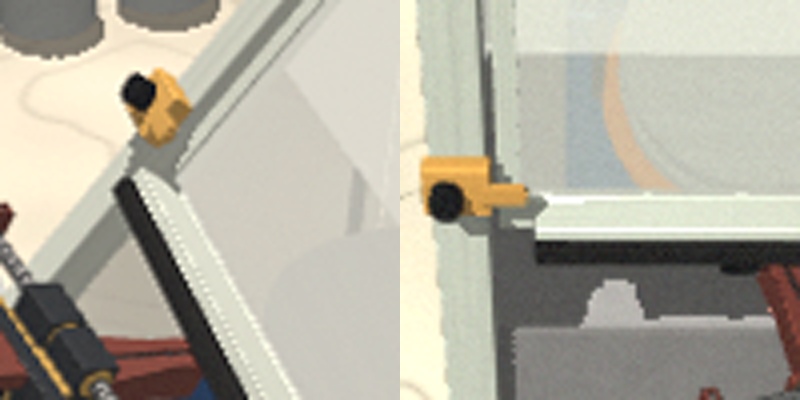

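Lip's lower-front left corner is now at side (254.5,142), top (234,175.5). Pointer tip is at about side (264.3,130), top (231.5,158.5).

```bash
cat > rem.py <<'E'
from fit import *
p=[678.773,-81.311,.035]
def sol(y,obs): 
    f=least_squares(lambda v:np.concatenate([proj(n,W(p,slope(v[0],y,v[1])))[0]-px for n,px in obs]),[200,30]);return f.x.round(1),f.fun.round(1)
if __name__=='__main__':
    print('lip',sol(125,[('side',(254.5,142)),('top',(234,175.5))]))
    for s in((264.3,130),(266,131),(263,129)): print('tip',sol(128,[('side',s),('top',(231.5,158.5))]))
E
python3 rem.py
```

```text
lip (array([236.6,  32.5]), array([-0.7,  0.1,  0.2, -0.7]))
tip (array([272.5,  27.4]), array([ 1.5, -0.4,  1. ,  1.5]))
tip (array([271.4,  23.7]), array([ 0.8, -0.2,  1. ,  0.8]))
tip (array([273.7,  30.7]), array([ 2. , -0.5,  0.9,  2.1]))
```

```bash
python3 -m inch '[[[2,0,0.5,0,0,0,0],[4,0,1.1,0,0,0,0],[6,0,1.6,0,0,0,0],[8,0,2.1,0,0,0,0],[10,0,2.7,0,0,0,0],[12,0,3.2,0,0,0,0],[14,0,3.8,0,0,0,0],[16,0,4.3,0,0,0,0],[18,0,4.8,0,0,0,0],[20,0,5.4,0,0,0,0],[21.5,0,5.7,0,0,0,0],[21.5,0,5.7,0,0,0,0]]]'; python3 goal.py 0 20; python3 - <<'E'
from workcell import optics
import cv2,numpy as np
f=lambda a:cv2.resize(cv2.convertScaleAbs(a,alpha=1.6,beta=20),(400,480),interpolation=cv2.INTER_CUBIC)
a=optics.get_image('side')['frame'][105:165,240:290,::-1];b=optics.get_image('top')['frame'][135:195,210:260,::-1]
cv2.imwrite('pics/p5.png',np.hstack([f(a),f(b)]))
E
```

```text
t: 14.6
ee_pos: [656.2, -78.9, 195.1]
orientation: [-2.352, -0.177, -1.495]
ft_force: [-1.0, 0.2, -3.5]
width: 0.7
grasp_force: 1.2
t 14.6 F [-1.   0.2 -3.5] now tip ds,dd,dy [57.4, 20.7, 0.0]
target [618.8 -80.2 151.6] shift [-55.2   0.1 -15.7] turn [ 0.0069 -0.0029 -0.0058]
```

View pics/p5.png

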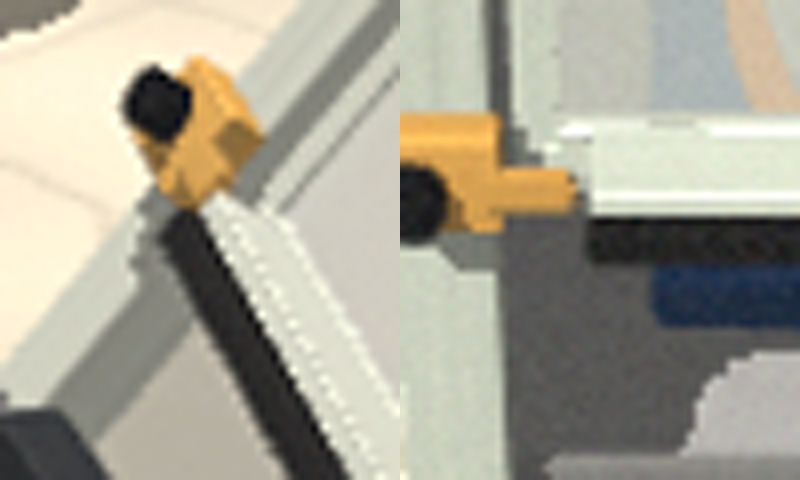

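8x crop: the lip's lower-front corner is at side (260.6,135.6), top (233.4,167.8). The pointer finger ends at side about (263.5,130.5), top (232.1,158.8).

```bash
python3 - <<'E'
from rem import *
print('lip',sol(125,[('side',(260.6,135.6)),('top',(233.4,167.75))]))
for s in((263.5,130.5),(264.5,131),(265,130)): print('tip',sol(128,[('side',s),('top',(232.1,158.75))]))
# crop-pixel predictions
for s in(269,271,273):
  for n in(18,26,33): 
    q=W(p,slope(s,128,n));print(s,n,((proj('side',q)[0]-[240,105])*8).round(),((proj('top',q)[0]-[210,135])*8+[400,0]).round())
for ds,n in((0,33.5),(12,33.5),(20,27.5),(10,33.5)):
    q=W(p,slope(259.5+ds,125,n));print('lip',ds,n,((proj('side',q)[0]-[240,105])*8).round(),((proj('top',q)[0]-[210,135])*8+[400,0]).round())
E
```

```text
lip (array([255.8,  30.7]), array([-0.5,  0.1,  0.7, -0.5]))
tip (array([271.1,  27.6]), array([ 1.8, -0.4,  0.4,  1.8]))
tip (array([270.6,  25.6]), array([ 1.4, -0.3,  0.4,  1.4]))
tip (array([272.5,  26.8]), array([ 1.1, -0.2,  0.4,  1.1]))
269 18 [224. 223.] [581. 188.]
269 26 [202. 209.] [580. 207.]
269 33 [183. 198.] [580. 224.]
271 18 [229. 217.] [581. 182.]
271 26 [207. 204.] [580. 201.]
271 33 [188. 192.] [580. 218.]
273 18 [234. 211.] [581. 176.]
273 26 [212. 198.] [580. 195.]
273 33 [192. 186.] [579. 212.]
lip 0 33.5 [162. 230.] [592. 254.]
lip 12 33.5 [191. 196.] [591. 218.]
lip 20 27.5 [227. 183.] [591. 179.]
lip 10 33.5 [186. 201.] [591. 224.]
```

No views are left, so I'll read the pointer's outline from pixel values in the unobstructed first pictures.

```bash
python3 - <<'E'
import cv2
def show(f,r0,r1,c0,c1):
    a=cv2.imread(f).astype(int);h=cv2.cvtColor(a.astype('uint8'),cv2.COLOR_BGR2HSV)
    print(f,'cols',c0,c1)
    for r in range(r0,r1): print(r,' '.join('%3d'%(h[r,c,2]) if h[r,c,1]>120 and 8<h[r,c,0]<30 else (' ..' if h[r,c,2]>50 else ' ##') for c in range(c0,c1)))
show('pics/side0.png',111,135,254,276)
show('pics/top0.png',148,168,204,236)
E
```

```text
pics/side0.png cols 254 276
111  ..  ..  ..  ..  ..  ..  ..  ..  ..  ..  ..  ..  ..  ..  ..  ..  ..  ..  ..  ..  ..  ..
112  ..  ..  ..  ..  ..  ..  ..  ..  ..  .. 128 122  ..  ..  ..  ..  ..  ..  ..  ..  ..  ..
113  ..  ..  ..  ..  ..  ##  ..  ..  .. 111 107 127 120  ..  ..  ..  ..  ..  ..  ..  ..  ..
114  ..  ..  ..  ##  ##  ##  ##  .. 102 107 108 119 118 115 118  ..  ..  ..  ..  ..  ..  ..
115  ..  ..  ..  ##  ##  ##  ##  ##  21  71 105 106 128 121 114  ..  ..  ..  ..  ..  ..  ..
116  ..  ..  ##  ##  ##  ##  ##  ##  ##  ## 100 109 109 119 116 108  ..  ..  ..  ..  ..  ..
117  ..  ..  ##  ##  ##  ##  ##  ##  ##  ## 101 111 106 128 121 114 108  ..  ..  ..  ..  ..
118  ..  ##  ##  ##  ##  ##  ##  ##  ##  ## 102 112 108 106 131 120 113  ..  ..  ..  ..  ..
119  ..  ..  ##  ##  ##  ##  ##  ##  ##  31 101 110 109 108 116 111 111 109  ..  ..  ..  ..
120  ..  ..  ##  10  ##  ##  ##  ##  ##  75 105 109 110 107  79  63  80 107  ..  ..  ..  ..
121  ..  ..  ..  60  23  ##  ##  ##  41 100 109 111 111  86  64  62  61  71  ..  ..  ..  ..
122  ..  ..  .. 106  68  26  16  30 102 109 106 111  91  68 
[... 3102 characters left out ...]
  ..  ..  ..  ..  ..  ..  ..  ..  ..  ..
163  ..  ..  ..  ..  ##  ##  ##  ##  ##  ##  ##  48  57  57  66 112 113 108  93  ##  ##  ..  ..  ..  ..  ..  ..  ..  ..  ..  ..  ..
164  ..  ..  ..  ..  ..  ##  ##  ##  ##  ##  ##  ..  ..  ..  ..  ..  ..  ..  ##  ##  ##  ..  ..  ..  ..  ..  ..  ..  ..  ..  ..  ..
165  ..  ..  ..  ..  ..  ..  ##  ##  ##  ..  ..  ..  ..  ..  ..  ..  ..  ..  ##  ##  ##  ..  ..  ..  ..  ..  ..  ..  ..  ..  ..  ..
166  ..  ..  ..  ..  ..  ..  ..  ..  ..  ..  ..  ..  ..  ..  ..  ..  ..  ..  ##  ##  ##  ..  ..  ..  ..  ..  ..  ..  ..  ..  ..  ..
167  ..  ..  ..  ..  ..  ..  ..  ..  ..  ..  ..  ..  ..  ..  ..  ..  ..  ..  ##  ##  ##  ..  ..  ..  ..  ..  ..  ..  ..  ..  ..  ..
```

```bash
python3 - <<'E'
import cv2,numpy as np
from rem import *
t=D['top']['frame'].max(2);s=D['side']['frame'].max(2)
print('top rows 150-172, col 236-244 mean');print(t[150:173,236:245].mean(1).round().astype(int))
print('top row 163-167 cols 228-240',t[164:167,228:240].mean(0).round().astype(int))
print('side cols 256-275');
for r in range(122,146): print(r,s[r,256:276])
def sol3(obs):
    f=least_squares(lambda v:np.concatenate([proj(n,W(p,slope(v[0],v[2],v[1])))[0]-px for n,px in obs]),[200,30,127]);return f.x.round(1),f.fun.round(1)
print('lip',sol3([('side',(260.6,135.6)),('top',(233.4,167.75))]))
print('tip',sol3([('side',(264.7,129.4)),('top',(231.5,158.3))]))
E
```

```text
top rows 150-172, col 236-244 mean
[128 134 131 133 133 133 133 132 134 155 122 117  13  12  13  12  10  13
  31  38  38  36  37]
top row 163-167 cols 228-240 [42 40 41 42 39 23 11 10 10 12 10 13]
side cols 256-275
122 [129 124  80  33  18  37 119 128 124 130 108  79  75  75  74  74  76  70
  70  70]
123 [155  99  71  74  74  80 118 125 123 127 123  90  75  74  76  76  72  69
  70  70]
124 [153 125  81  70  68 118 126 124 123 124 127 114  86  74  77  70  68  70
  70  71]
125 [150 155  98  67  74 117 123 123 122 123 124 132 104  79  71  70  70  71
  71  93]
126 [150 153 124  81 114 127 101 118 123 124 124 114 107  82  69  70  71  70
  94 117]
127 [150 153 152 112 120 125  87 113 123 123 113  81  82  84  73  71  71  74
 115 119]
128 [150 152 118  71 123 107  77  92 120 112  99  96  77  68  70  71  67 114
 119 119]
129 [150 135  84  64  72  75  76  75 104  92  95 132 106  78  70  68  73 110
 119 116]
130 [136  83  64  68  70  66  72  74  72  96 117 136 134 121  88  71 110 122
 117  89]
131 [122  86  68  67  68  57  27  20  47 110 123 121 138 132 130 109 115 139
 110  96]
132 [119 123  8
[... 638 characters left out ...]
  15  16  11  81 120 124 119 124
 127 128]
140 [121  86  69  70  72  74  54  23  13  14  17  16  14  26 110 124 123 138
 134 128]
141 [107  78  69  70  72  73  76  38  13  16  15  15  17  12  55 117 124 115
 144 134]
142 [ 84  71  70  71  72  73  74  53  23  14  14  15  16  15   7 124 129 123
 134 130]
143 [ 70  69  71  71  72  73  74  75  38  11  12  14  16  18  13  53 118 124
 121 139]
144 [ 69  71  71  71  72  73  72  71  54  24  13  12  15  16  15   8 126 130
 123 122]
145 [ 71  71  72  71  73  72  70  70  90  49  13  16  16  16  18  13  25 114
 124 122]
lip (array([255.3,  30. , 126.2]), array([-0.5,  0.1,  0.1, -0.6]))
tip (array([272.8,  26.3, 130.6]), array([ 1.3, -0.3, -0.2,  1.2]))
```

```bash
python3 - <<'E'
from rem import *
for y in (126,127): print('lip',sol(y,[('side',(259.4,134.8)),('top',(233,167.5))]))
for y in(129,130): print('tip',sol(y,[('side',(266.4,128.9)),('top',(231.4,158.3))]))
E
```

```text
lip (array([256.5,  32.7]), array([ 0.1, -0. ,  0.6,  0.1]))
lip (array([256.1,  32.1]), array([ 0. , -0. ,  0.1,  0. ]))
tip (array([274.9,  26.2]), array([ 0.4, -0.1,  0.6,  0.4]))
tip (array([274.5,  25.6]), array([ 0.4, -0.1,  0.1,  0.4]))
```

```bash
python3 -m inch '[[[1.5,0,0.4,0,0,0,0],[3,0,0.8,0,0,0,0],[4.5,0,1.2,0,0,0,0],[6,0,1.6,0,0,0,0],[7.2,0,1.9,0,0,0,0],[7.2,0,1.9,0,0,0,0],[7.2,0,1.9,0,0,0,0]]]'; python3 goal.py 0 20; cat > look.py <<'E'
from rem import *
t=D['top']['frame'].max(2);s=D['side']['frame'].max(2)
print(t[150:173,236:245].mean(1).round().astype(int)); print('cols 228..',t[160:163,228:238].mean(0).round().astype(int))
for r in range(122,137): print(r,s[r,256:276])
print('top');
for r in range(153,168): print(r,t[r,222:240])
E
python3 look.py
```

```text
t: 15.7
ee_pos: [660.9, -78.7, 200.7]
orientation: [-2.352, -0.177, -1.494]
ft_force: [-1.0, -0.1, -2.9]
width: 0.4
grasp_force: 1.2
t 15.7 F [-1.  -0.1 -2.9] now tip ds,dd,dy [64.6, 20.7, 0.1]
target [618.8 -80.2 151.6] shift [-62.2   0.2 -17.6] turn [ 0.0068 -0.0028 -0.0059]
[133 133 134 131 133 133 154 116 119  33  12  16  11  12  12  23  39  39
  39  38  39  36  36]
cols 228.. [80 78 75 59 45 23 15 10 13 14]
122 [130 124  80  33  21  36 119 129 124 130 108  81  74  74  75  75  75  70
  69  70]
123 [155  98  69  73  74  79 119 125 123 127 123  90  76  75  76  76  72  69
  70  70]
124 [154 126  81  70  69 119 126 124 123 124 128 114  85  74  76  69  69  71
  70  70]
125 [151 155  98  68  75 117 123 122 123 124 123 131 105  84  72  68  69  72
  72  94]
126 [150 153 124  81 115 126 101 119 124 125 124 114 115 125  90  70  70  68
  93 117]
127 [151 152 153 112 120 125  89 115 122 123 114  81 120 127 128 100  78  73
 114 120]
128 [151 153 118  71 123 106  78  95  74  87  96 107 120 122 139 133 119 114
 120 119]
129 [150 136  84  65  72  77  74  51  19  13  19  82 119 123 118 124 127 12
[... 1004 characters left out ...]
1 122 122]
158 [120 121 121 120 121 120 118 119 122 118  45  74 119 121 120 118 117 119]
159 [120 119 122 118 121 121 121 118 118  93  43  28  32  34  32  34  34  33]
160 [118 117 119 118 116 117 117 115 109  76  56  21  12  10  13  11  15   9]
161 [93 79 78 78 77 77 78 76 75 58 39 23 19 16 16 17 17 16]
162 [100  43  41  42  40  42  44  43  42  43  40  24  14   4  11  13   9  11]
163 [101  41  40  42  44  42  42  42  44  42  38  23  14   8   9  11  12  13]
164 [46 42 42 41 40 40 40 41 42 41 40 22 13  8 14 11 13 15]
165 [49 44 42 40 43 42 43 42 42 43 42 40 31 22 25 25 28 26]
166 [52 43 44 41 42 43 42 41 42 44 42 44 41 40 42 42 40 41]
167 [51 45 43 43 44 41 41 41 39 41 42 41 43 43 44 41 39 43]
```

Both views give about 1.3 mm remaining (lip corner now at side (261.5,132.1), top edge row 165.0). I'll push that last bit, then check.

```bash
python3 -m inch '[[[0.7,0,0.2,0,0,0,0],[1.3,0,0.4,0,0,0,0],[1.3,0,0.4,0,0,0,0],[1.3,0,0.4,0,0,0,0]]]'; python3 goal.py 0 20; python3 -m inch '[[[-3,0,-1,0,0,0,0],[-8,0,-2,0,0,0,0],[-15,0,-4,0,0,0,0],[-20,0,-5,0,0,0,0],[-20,0,-25,0,0,0,0],[-20,0,-50,0,0,0,0],[-20,0,-80,0,0,0,0],[-20,0,-110,0,0,0,0],[-20,0,-110,0,0,0,0],[-20,0,-110,0,0,0,0],[-20,0,-110,0,0,0,0]]]'; python3 goal.py 0 20; python3 look.py
```

```text
t: 16.2
ee_pos: [661.6, -78.7, 201.5]
orientation: [-2.353, -0.176, -1.494]
ft_force: [-0.6, -1.2, -3.1]
width: 0.7
grasp_force: 1.6
t 16.2 F [-0.6 -1.2 -3.1] now tip ds,dd,dy [65.7, 20.7, 0.1]
target [618.8 -80.2 151.6] shift [-63.3   0.3 -17.8] turn [ 0.0069 -0.0023 -0.0062]
t: 17.3
ee_pos: [559.5, -116.0, 225.7]
orientation: [-2.353, -0.176, -1.494]
ft_force: [0.3, 1.0, 0.2]
width: 0.7
grasp_force: 0.0
t 17.3 F [0.3 1.  0.2] now tip ds,dd,dy [17.8, -74.0, -33.6]
target [618.8 -80.2 151.6] shift [-43.3   0.1  91.7] turn [ 0.0068 -0.0025 -0.0061]
[136 136 135 136 133 123 122 127 143  13  14  12  11  11  16  40  40  39
  41  40  39  38  37]
cols 228.. [80 81 79 59 45 23 14 13 12 13]
122 [125 120  78  31  20  35 115 124 120 127 105  78  71  73  72  72  73  68
  67  68]
123 [151  96  68  71  72  77 115 121 119 123 119  86  72  72  73  73  69  67
  68  67]
124 [149 121  78  67  66 115 122 120 120 120 123 111  82  72  73  67  66  68
  68  69]
125 [146 150  97  65  71 113 119 119 120 120 120 127 100  85  74  66  66  68
  69  91]
126 [146 148 120  80 111 121  98 115 121 121 120 109 111 139
[... 1280 characters left out ...]
7 127 128]
158 [123 121 122 122 123 123 123 123 124 124  47  79 142 142 142 143 143 144]
159 [120 122 121 123 122 123 124 120 120  95  45  20  14  11  14  14  11  12]
160 [118 119 120 117 117 118 118 120 116  78  55  25  16  12  16  18  12  14]
161 [94 78 78 79 80 80 80 80 76 58 38 22 13 12 11 10 13  9]
162 [101  44  43  43  43  43  42  42  44  41  41  21  14  14  10  12  13  11]
163 [101  42  44  40  42  44  42  43  44  41  38  23  10   8   7  12  14  13]
164 [50 42 41 41 41 42 42 41 45 42 40 26 18 16 17 14 15 18]
165 [50 42 45 42 45 41 44 42 40 40 43 43 42 39 41 42 42 43]
166 [53 41 41 46 42 42 42 43 43 42 42 41 41 41 44 42 44 42]
167 [52 45 41 43 44 45 43 42 43 45 41 41 43 43 43 42 42 43]
```

The window stayed put after the retreat: lip edge at top row 164.5, about 1 mm of the pointer in both views. The pointer pixels haven't changed and the arm is touching nothing.

```bash
python3 -c "
from workcell import ctrl
print(ctrl.close_job())"
```

```text
the job is handed in; nothing more can be done
None
```

I pushed the window up from beneath its lip with closed fingertips until the lip was level with the pointer, to about 1 mm by my camera measurements. The window stayed there when the arm backed away, the pointer had not moved, and I handed the job in at about 17 s; I did not re-check the core and the sieve at the end, but no contact showed near them.

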